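# Refit the sleeve of a bottle-top dispenser

### The job

Refit the washed sleeve of the bottle-top dispenser: take the sleeve with the round side hole from the drain tray, slide it down over the bare pump barrel on top of the clamped amber bottle, and turn it on the barrel until the spring button pops out through the hole with the sleeve fully home on the collar, then let go. Be gentle: the barrel and button crack if the sleeve bears on them with more than about 60 N, pinching included. Leave the other things standing where they are.

Things in the scene. Friction and masses are not known exactly. Their poses are not given: they have to be found in the camera images.
- sleeve: The sleeve to refit: white plastic tube, 43 mm outer diameter, 100 mm long, about 0.1 kg, upright in the drain tray, open mouth down. Origin at the centre of its lower rim, z up its axis. Upper 50 mm solid (grip there); below it a bore of 33 mm diameter, 50 mm deep, flared to 41.6 mm over the last 8 mm at the mouth. The side hole and the black volume slot on the upper part face its own +x.
- sleeve_hole (a point): Centre of the one round hole through the sleeve's wall (13 mm diameter, wall 5 mm thick), at the outer surface: 20 mm above the lower rim and 21.5 mm from the axis, towards the sleeve's +x. The upper half of the sleeve has no hole.
- dispenser: The dispenser to complete, fixed to the bench: 70 mm amber bottle clamped on a 115 mm square steel foot, with a white valve block on top whose spout (115 mm long, 0.15 to 0.175 m above the bench) points to its own -x. Origin at the centre of the foot's underside, z up, on the axis of bottle and barrel.
- seat (a point): Centre of the top of the white collar (48 mm diameter, 186 mm above the bench) on which the bare pump barrel stands upright: a grey stub that does not turn, 30 mm in diameter, 40 mm long, its top 6 mm tapered. The sleeve is fully home when its lower rim rests flat on this collar; its hole is then level with the spring button.
- spring_button (a joint): Press-in travel of the spring button (m): 0 out, about 0.005 under the sleeve's wall. An 11 mm steel pin with bevelled end, 20 mm above the seat, 6.8 mm proud of the barrel. The barrel screws in: its final tightening turned the button 0.3 to 1.7 rad clockwise (from above) of the dispenser's own +x; how far is not measured: see it or feel for it. Spring 1.5 to 5 N; the mouth passes over it at 5 to 14 N.
- tray: Low stainless drain tray, 210 x 280 x 16 mm, floor 3 mm thick, fixed. Origin at the centre of its underside.
- spare_sleeve: Bystander in the tray: a wider sleeve (56 mm diameter, 115 mm tall) without a side hole. Origin at the centre of its underside. Leave it.
- beaker: Bystander in the tray: a small glass beaker upside down, 60 mm diameter, 70 mm tall. Origin at the centre of its lower rim.
- tube_rack: Bystander: violet tube rack, 85 x 165 mm, 68 mm tall. Origin under its centre.
- reagent_bottle: Bystander: amber bottle with a red screw cap, 70 mm diameter, 149 mm tall. Origin under its centre.
- wash_bottle: Bystander: white wash bottle, 64 mm diameter, 157 mm tall. Origin under its centre.
- grease_jar: Bystander: small white jar, 44 mm diameter, 38 mm tall. Origin under its centre.
- key: Bystander: small steel spanner lying on the bench, 140 mm long. Origin under its centre.
There are look-alikes about, which are no part of the job. What is shaped like the sleeve but blue is not meant.

How it is judged:
On the way:
1. the sleeve is slid over the barrel, its wall pressing the spring button in (value of joint spring_button above 0.002 m and horizontal distance between sleeve and seat below 0.004 m and z of sleeve in the frame of seat below 0.022 m), for 0.02 s.
At the end, for the whole second after the job is handed in: The sleeve sits on the barrel, its lower rim on the collar to within 2.5 mm, centred within 3 mm and upright within 0.06 rad; the spring button is out through the hole (pressed in by less than 1.5 mm); the sleeve is released and at rest (value of joint spring_button below 0.0015 m and z of sleeve in the frame of seat between -0.002 and 0.0025 m and horizontal distance between sleeve and seat below 0.003 m and angle between sleeve's own z axis and vertical below 0.06 rad and linear speed of sleeve below 0.01 m/s); the robot touches nothing.
It fails at once if the sleeve bears on the dispenser (barrel, button, collar) with more than 60 N (contact force between sleeve and dispenser above 60 N).
It fails at once if a bystander is moved by more than 30 mm or tipped over (distance of any of spare_sleeve, beaker, tube_rack, reagent_bottle, wash_bottle, grease_jar, key from where it was at the start of the episode above 0.03 m or angle between any of spare_sleeve, reagent_bottle, wash_bottle's own z axis and vertical above 0.5 rad).
It also fails if it takes over 72 s, if anything falls off the work surface, if the arm or the gripper's body presses on something with over 40 N, if the wrist force passes 120 N, or if a joint passes its speed limit or range.

### The arm

A 6-joint arm with a two-finger parallel gripper is mounted at the origin on the work surface. World frame = base frame: x ahead of the robot, y to its left, z up, the work surface at z = 0. Lengths are in m, angles in rad, forces in N, time in s.
With the tool pointing down it reaches from about 0.35 to 0.85 m from the base axis. Payload 8.1 kg.
Tool frame: the origin (TCP) lies at the centre of the arm's flange, where the gripper is bolted on; the fingertips stand 186 mm ahead of it and the grasp point (between the pads) lies 167 mm ahead of it; z points along the fingers, y is the direction in which the jaws open and shut (so a half turn about z gives the same grasp; the last joint's range is limited). The gripper opens to 93 mm and grips with 3 to 60 N. Pads are 15 mm wide; open, the fingers measure 128 mm over their backs; the gripper's body (75 mm by 188 mm) begins 65 mm behind the grasp point.
Start: joints at [1.058, 0.13, 1.488, -0, 1.523, -0.085], TCP at [0.249, 0.546, 0.405] pointing down, gripper open.
Joint ranges: [-2.96, 2.96], [-0.89, 2.26], [0.02, 2.5], [-1.34, 4.48], [0, 2.73], [-2.66, 2.66]. Speed limits (rad/s): [2.39, 2.39, 2.79, 3.14, 3.14, 3.14].

### API

Orientations are given as a rotation vector (axis times angle).
In Python, from plant import robot, viewer, order gives the robot as it stands.
- The arm moves only by the tool apply_moves, never from a script. Its argument "deltas" is a list of rows, each a list of 3 entries, a list of its own where there are three numbers: the finger opening in mm, from 0 to 93, then the shift along the tool's x, y, z in mm, then the turn about the tool's z in rad. In form: [[grip, [dx, dy, dz], yaw], ...]. A call has 1 to 5 rows; each row shifts and turns the commanded pose from where the row before left it, along the tool's axes as they then stand; what a row does not reach is not made up. A row lasts 1/8 s, in which the tool goes at most 62.5 mm and 10.7 degrees, less where a joint would pass 70% of its speed; a pose out of reach is approached as far as the arm can. A call is refused whole if a number of a shift passes 62.5 or a number of a turn 0.188, either way. A call with a gripper value outside its range is refused whole. The fingers move at their own pace and stop on an object; "grip_force" is the grip in N (left out, the last holds). Time passes only in rows, so rows that do not move let the fingers close. It gives the time, the measured TCP pose, the force and the opening at its end, in the units of the state.
- robot.read_state(): the state, without advancing time (a new reading comes with each control period).
- viewer.read_camera(name): name is "side" or "top"; returns the picture (420x560x3 uint8, blue, green, red); there is no depth.
- viewer.get_calibration(name): a dict with "fx", "fy", "cx", "cy" (pixels), "R" (3x3) and "t" (3): a world point X has camera coordinates R X + t. Camera axes: x right, y down, z forward; pixel columns grow to the right and rows downward; lengths in m; the calibration is good to about 2 mm. A picture is of the moment at which its call begins. get_calibration takes no time and is no camera call.
- order.close_job(): hands the job in, once; it reports no verdict.
The state is a dict: "t": time; "q": joint angles; "dq": joint speeds; "joint_torque": joint torques, N m; "tool_pos": TCP position; "orientation": TCP orientation; "force": force on the tool from outside, world axes, zero at the start; "wrist_torque": the same for the moment, N m; "opening": finger opening in m.
Only numpy, scipy, OpenCV 4.12 (cv2) and the standard library are available. Lean on these libraries where they do the work, as an engineer would, in place of code of your own. Each camera call takes 0.05 s, during which the arm holds its last target. There are 200 camera calls.

## Working session

There is one attempt and no reset: what is moved stays moved. The work goes in short steps, Python scripts to look and compute and a tool call to move; the robot and the scene stay as the last step left them, time stands still between calls to the robot, and variables do not carry over. Pictures are saved under pics/ and viewed, about 8 in all and at most 12, crops included, and the job is handed in when it is done.

Besides the shell and the picture viewer there is one more tool, called after ">>>" as name(argument=value, ...) on one line, values as JSON. apply_moves: Moves the arm, as the interface text tells. Its arguments: {"type":"object","properties":{"deltas":{"type":"array"},"grip_force":{"type":"number"}},"required":["deltas"]}

```bash
mkdir -p pics; cat > h.py <<'E'
import numpy as np, cv2
from plant import robot, viewer, order
def cal(n):
    c=viewer.get_calibration(n); return np.array([[c['fx'],0,c['cx']],[0,c['fy'],c['cy']],[0,0,1]]),np.array(c['R']),np.array(c['t'])
def proj(n,X):
    K,R,t=cal(n); p=K@(R@np.array(X,float)+t); return p[:2]/p[2]
def onplane(n,uv,z):
    K,R,t=cal(n); d=R.T@np.linalg.inv(K)@np.array([uv[0],uv[1],1.]); c=-R.T@t
    return c+d*(z-c[2])/d[2]
def cam(n): return -cal(n)[1].T@cal(n)[2]
E
python3 - <<'E'
from h import *
for n in('side','top'):
    im=viewer.read_camera(n); cv2.imwrite(f'pics/{n}0.png',im); print(n,cam(n),cal(n)[0][0,0])
s=robot.read_state(); print(s['t'],s['tool_pos'],s['orientation'],s['force'],s['opening'])
E
```

```text
side [ 0.08037325 -0.8395249   0.85497753] 486.0528678949177
top [0.49370637 0.01445068 1.10111466] 396.98283193104544
0.1 [0.24878874 0.54576084 0.4037751 ] [-6.66789066e-01 -3.06946471e+00  2.52062740e-03] [ 0.79222394  0.56971748 -1.02859787] 0.09271860993474684
```

View pics/top0.png

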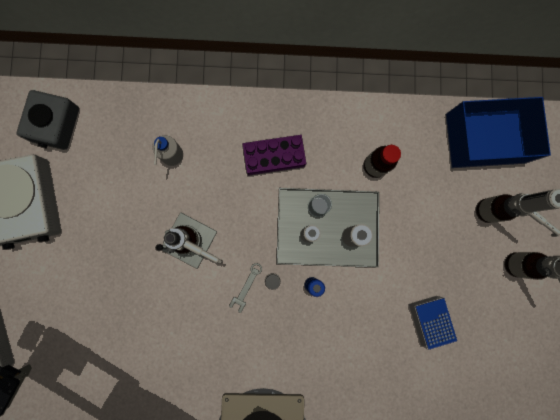

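View pics/side0.png

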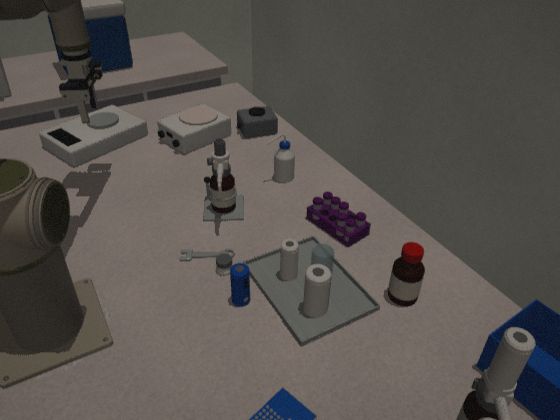

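Top view: sleeve at about (311,233), spare (360,236), beaker (319,206), dispenser at about (180,240) with spout to (220,263). Side view: sleeve at (289,260), dispenser barrel at (219,148). I'll enlarge these.

```bash
python3 - <<'E'
from h import *
T=cv2.imread('pics/top0.png');S=cv2.imread('pics/side0.png')
def crop(I,x,y,w,h,W=400,H=300): return cv2.resize(I[y:y+h,x:x+w],(W,H),interpolation=cv2.INTER_CUBIC)
def br(I): return np.clip(I.astype(float)*1.4,0,255).astype(np.uint8)
m=np.vstack([np.hstack([crop(T,150,207,80,60),crop(T,285,195,80,60)]),np.hstack([crop(S,185,130,80,60),crop(S,250,232,80,60)])])
cv2.imwrite('pics/m0.png',br(m))
E
```

```text
(no output)
```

View pics/m0.png

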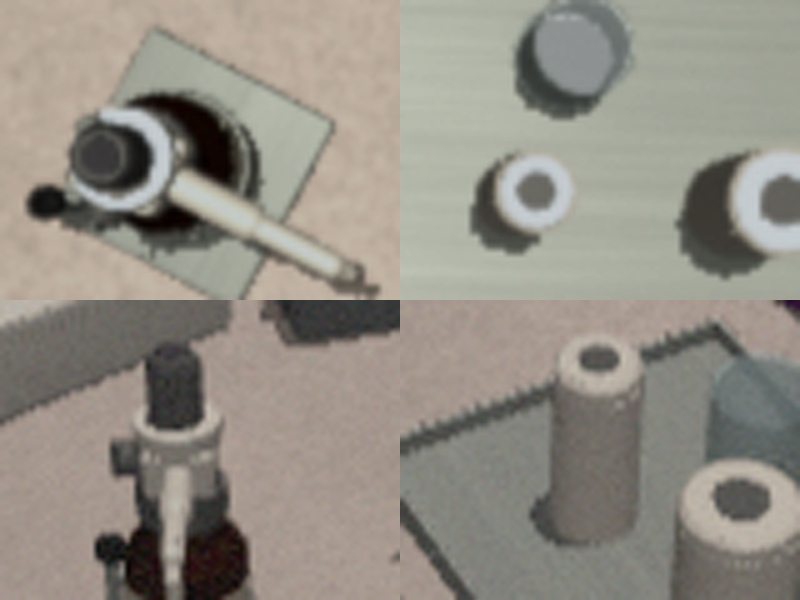

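```bash
python3 - <<'E'
from h import *
T=cv2.imread('pics/top0.png');S=cv2.imread('pics/side0.png')
g=cv2.cvtColor(T,cv2.COLOR_BGR2GRAY); gs=cv2.cvtColor(S,cv2.COLOR_BGR2GRAY)
def comp(mask,pt,r):
    m=np.zeros_like(mask); cv2.circle(m,pt,r,255,-1); m&=mask
    c=max(cv2.findContours(m,0,2)[0],key=cv2.contourArea); return c
hsv=cv2.cvtColor(T,cv2.COLOR_BGR2HSV)
# sleeve and spare top rings
for nm,pt,r,z in(('sleeve',(312,233),11,.103),('spare',(361,236),13,.118),('beaker',(319,206),13,.073)):
    for th in(190,170,150):
        c=comp(((g>th)*255).astype(np.uint8),pt,r) if nm!='beaker' else np.array([[[319,206]]])
        (u,v),rad=cv2.minEnclosingCircle(c); M=cv2.moments(c); cc=(M['m10']/M['m00'],M['m01']/M['m00']) if M['m00'] else (u,v)
        print(nm,th,(u,v),rad,cc,onplane('top',cc,z))
# barrel top: dark
print('barrel top',onplane('top',(170,238.4),.226))
# foot corners from crop
for p in((155,30),(332,122),(243,297)): print('foot',onplane('top',(p[0]/5+149.6,p[1]/5+206.6),.008))
a=cv2.resize(T[222:258,150:198],None,fx=16,fy=16,interpolation=cv2.INTER_CUBIC)
cv2.imwrite('pics/z.png',np.clip(a.astype(float)*1.5,0,255).astype(np.uint8))
E
```

```text
Traceback (most recent call last):
ValueError: max() iterable argument is empty
```

```bash
python3 - <<'E'
from h import *
T=cv2.imread('pics/top0.png');S=cv2.imread('pics/side0.png')
g=cv2.cvtColor(T,cv2.COLOR_BGR2GRAY)
print(g[233,298:326],g[238,158:192])
def comp(mask,pt,r):
    m=np.zeros_like(mask); cv2.circle(m,pt,r,255,-1); m&=mask
    c=max(cv2.findContours(m,0,2)[0],key=cv2.contourArea); return c
for nm,pt,r,z in(('sleeve',(312,233),11,.103),('spare',(361,236),14,.118)):
    for th in(135,145):
        c=comp(((g>th)*255).astype(np.uint8),pt,r)
        (u,v),rad=cv2.minEnclosingCircle(c); M=cv2.moments(c); cc=(M['m10']/M['m00'],M['m01']/M['m00'])
        print(nm,th,np.round([u,v,rad,*cc],1),onplane('top',(u,v),z).round(4),onplane('top',cc,z).round(4))
print('beaker',onplane('top',(319,206),.073))
print('barrel top',onplane('top',(169.6,238.),.226))
for p in((155,30),(332,122),(243,297)): print('foot',onplane('top',(p[0]/5+149.6,p[1]/5+206.6),.008))
a=cv2.resize(T[222:258,150:198],None,fx=16,fy=16,interpolation=cv2.INTER_CUBIC)
cv2.imwrite('pics/z.png',np.clip(a.astype(float)*1.7,0,255).astype(np.uint8))
E
```

```text
[128 122  67  43  42  60 110 137 143 140 100  78  75  74  75  74  74  82
 125 142 143 135 124 122 122 123 123 123] [126 126 125 126 124 103  57  62  47  42  42  42  41  41  42  40  61  40
  25  18  17  24  72 132 144 140 102  76  75  50  32  15   4   3]
sleeve 135 [311.7 232.7   6.8 311.9 232.8] [ 0.5375 -0.1091  0.103 ] [ 0.5374 -0.1095  0.103 ]Traceback (most recent call last):
  File "<stdin>", line 10, in <module>
  File "<stdin>", line 7, in comp
ValueError: max() iterable argument is empty
```

```bash
python3 - <<'E'
from h import *
T=cv2.imread('pics/top0.png')
g=cv2.cvtColor(T,cv2.COLOR_BGR2GRAY)
for nm,p,z in(('spare',(361.5,236),.118),('beaker',(319,206),.073),('sleeve',(311.9,232.8),.103),('barrel top',(169.6,238.),.226),('wash',(164,146),.1)): print(nm,onplane('top',p,z).round(4))
print('collar ring edge',proj('top',[.5,.3,.186]))
for p in((155,30),(332,122),(243,297)): print('foot',onplane('top',(p[0]/5+149.6,p[1]/5+206.6),.008))
a=cv2.resize(T[222:258,150:198],None,fx=16,fy=16,interpolation=cv2.INTER_CUBIC)
cv2.imwrite('pics/z.png',np.clip(a.astype(float)*1.7,0,255).astype(np.uint8))
E
```

```text
spare [ 0.5327 -0.2322  0.118 ]
beaker [ 0.6093 -0.1304  0.073 ]
sleeve [ 0.5373 -0.1096  0.103 ]
barrel top [0.5107 0.2165 0.226 ]
wash [0.7459 0.2726 0.1   ]
collar ring edge [136.27484633 242.02125015]
foot [0.58520287 0.24088023 0.008     ]
foot [0.53795927 0.14225721 0.008     ]
foot [0.4416252  0.18598159 0.008     ]
```

View pics/z.png

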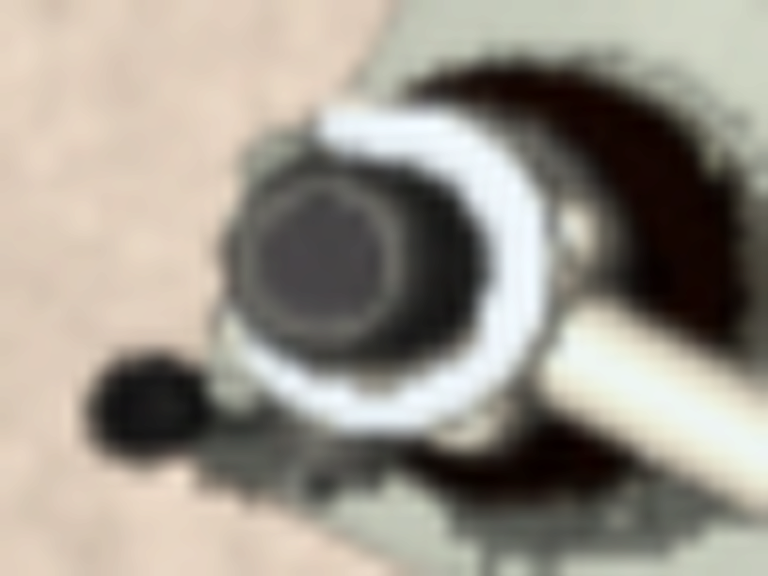

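The steel button shows as a grey pin at the barrel's upper left, around zoom (270,152), i.e. pixel (166.4,231). It covers the ring there. Next I'll compute its azimuth and the sleeve's position in the side view.

```bash
python3 - <<'E'
from h import *
from scipy.optimize import least_squares
# barrel axis from top-view circle centres (z .226 top face) and side view top
bt=np.array([322/16+149.5,258/16+221.5]); ct=np.array([381/16+149.5,266/16+221.5])
A=onplane('top',bt,.226);C=onplane('top',ct,.186); print('axis',A,C)
# side: barrel top centre in crop (173,353-300)/5
sb=(173/5+184.6,57/5+129.6); print('side axis',onplane('side',sb,.226), 'proj of A',proj('side',A),sb)
sl=(600/5-80+249.6,359/5-60+231.6); print('side sleeve',sl,onplane('side',sl,.103),proj('side',[.5373,-.1096,.103]))
ax=(A+C)/2
for p in((270,152),(262,160),(285,145)):
    B=onplane('top',(p[0]/16+149.5,p[1]/16+221.5),.206); d=B-ax; print(d, np.degrees(np.arctan2(d[1],d[0])))
for az in range(-30,50,10):
    e=np.array([ax[0]+.0218*np.cos(np.radians(az)),ax[1]+.0218*np.sin(np.radians(az)),.206])
    print(az,(proj('top',e)-[149.5,221.5])*16)
# slot candidates on side view of the sleeve
e=[.5373,-.1096]
for az in range(-180,0,30):
    print(az,[proj('side',[e[0]+.0215*np.cos(np.radians(az)),e[1]+.0215*np.sin(np.radians(az)),z]).round(1) for z in(.023,.08)])
print(cal('side')[1])
E
```

```text
axis [0.51148566 0.2165098  0.226     ] [0.51142452 0.21737321 0.186     ]
side axis [0.5083973  0.21089482 0.226     ] proj of A [219.40148936 139.80882025] (219.2, 141.0)
side sleeve (289.6, 243.39999999999998) [ 0.53678868 -0.10964294  0.103     ] [289.77823621 243.31969562]
[0.01494455 0.01216953 0.        ] 39.15633235618851
[0.01379559 0.01320978 0.        ] 43.757297736085064
[0.01598579 0.01015607 0.        ] 32.428551304988076
-30 [438.4234022 129.1458854]
-20 [414.16446631 116.85226413]
-10 [388.02525472 108.96056341]
0 [360.79402083 105.70959384]
10 [333.29217302 107.19924734]
20 [306.35003633 113.38732975]
30 [280.7822609  124.09047646]
40 [257.36354816 138.98916644]
-180 [array([281.3, 271.1]), array([281.7, 253.6])]
-150 [array([284.6, 273.5]), array([285. , 255.9])]
-120 [array([289. , 274.4]), array([289.6, 256.8])]
-90 [array([293.5, 273.6]), array([294.2, 256.1])]
-60 [array([296.7, 271.3]), array([297.5, 253.8])]
-30 [array([297.8, 268.2]), array([298.6, 250.8])]
[[ 0.87036518 -0.4923191   0.00929296]
 [-0.28415949 -0.51759623 -0.80706104]
 [ 0.40214156  0.69979715 -0.59039488]]
```

>>> apply_moves(deltas=[[65,[-20,-18,-12],0],[65,[-38,-34,-12],0],[65,[-40,-35,-12],0],[65,[-40,-35,-12],0],[65,[-40,-35,-12],0]], grip_force=25)

```text
t: 0.72
tool_pos: [0.346, 0.3276, 0.4647]
orientation: [-0.666, -3.07, 0.001]
force: [0.9, 0.1, 0.6]
opening: 0.0652
```

>>> apply_moves(deltas=[[65,[-40,-35,0],0],[65,[-40,-35,0],0],[65,[-40,-35,0],0],[65,[-40,-35,0],0],[65,[-40,-35,0],0]])

```text
t: 1.35
tool_pos: [0.4554, 0.0853, 0.4645]
orientation: [-0.667, -3.07, -0.0]
force: [0.7, -0.0, 0.3]
opening: 0.0653
```

>>> apply_moves(deltas=[[65,[-40,-35,0],0],[65,[-40,-35,0],0],[65,[-40,-35,0],0],[65,[-20,-20,0],0],[65,[0,0,0],0]])

```text
t: 1.98
tool_pos: [0.5308, -0.0865, 0.4638]
orientation: [-0.671, -3.067, 0.0]
force: [-0.1, 0.3, -0.5]
opening: 0.0652
```

```bash
cat >> h.py <<'E'
from scipy.spatial.transform import Rotation as Ro
def go(x,y,gz=None):
    s=robot.read_state(); R=Ro.from_rotvec(s['orientation']).as_matrix(); p=np.array(s['tool_pos'])
    d=np.array([x,y,p[2] if gz is None else gz+.167])-p
    print('t',round(s['t'],2),'tcp',p.round(4),'grasp',(p+.167*R[:,2]).round(4),'x az',round(np.degrees(np.arctan2(R[1,0],R[0,0])),1),'q6',round(s['q'][5],3),'F',np.round(s['force'],1),'Tq',np.round(s['wrist_torque'],2),'open',round(s['opening'],4))
    print('tool delta mm',(R.T@d*1000).round(1),'tilt',R[:,2].round(3))
E
python3 -c "
from h import *
go(.5373,-.1096,.083)"
```

```text
t 1.98 tcp [ 0.5308 -0.0865  0.4638] grasp [ 0.5305 -0.0865  0.2968] x az 155.3 q6 -1.397 F [-0.1  0.3 -0.5] Tq [-0.01  0.02  0.01] open 0.0652
tool delta mm [-15.9 -18.2 213.8] tilt [-0.002  0.    -1.   ]
```

>>> apply_moves(deltas=[[65,[-8,-9,30],0],[65,[-8,-9,45],0],[65,[0,0,40],0],[65,[0,0,40],0],[65,[0,0,25],0]])

```text
t: 2.6
tool_pos: [0.5367, -0.1063, 0.2822]
orientation: [-0.665, -3.067, -0.001]
force: [0.4, -0.9, 0.4]
opening: 0.0647
```

>>> apply_moves(deltas=[[65,[0,0,20],0],[65,[0,0,14],0],[65,[0,0,0],0],[40,[0,0,0],0],[38,[0,0,0],0]])

```text
t: 3.22
tool_pos: [0.5382, -0.1079, 0.2519]
orientation: [0.666, 3.068, -0.0]
force: [0.9, 0.6, 0.4]
opening: 0.0496
```

>>> apply_moves(deltas=[[36,[0,0,0],0],[36,[0,0,0],0],[36,[0,0,0],0]])

```text
t: 3.6
tool_pos: [0.5381, -0.1079, 0.2515]
orientation: [0.667, 3.069, -0.0]
force: [0.4, 0.5, 5.1]
opening: 0.0427
```

```bash
python3 -c "
from h import *
go(.5373,-.1096,.083)"
```

```text
t 3.6 tcp [ 0.5381 -0.1079  0.2515] grasp [ 0.5383 -0.108   0.0845] x az 155.5 q6 -1.434 F [0.4 0.5 5.1] Tq [ 0.1  -0.12  0.01] open 0.0427
tool delta mm [ 0.  -1.9  1.5] tilt [ 0.001 -0.    -1.   ]
```

>>> apply_moves(deltas=[[36,[0,0,-15],0],[36,[0,0,-40],0],[36,[0,0,-60],0],[36,[0,0,-60],0],[36,[0,0,-60],0]])

```text
t: 4.22
tool_pos: [0.5371, -0.1076, 0.4883]
orientation: [0.667, 3.07, -0.0]
force: [0.4, -0.5, -1.0]
opening: 0.0426
```

```bash
python3 - <<'E'
from h import *
go(.5373,-.1096,.083)
S=viewer.read_camera('side'); cv2.imwrite('pics/side1.png',S)
u,v=proj('side',[.538,-.108,.28]).astype(int); print(u,v)
a=cv2.resize(S[v-45:v+45,u-60:u+60],(800,600),interpolation=cv2.INTER_CUBIC); cv2.imwrite('pics/s1z.png',np.clip(a*1.5,0,255).astype(np.uint8))
E
```

```text
t 4.22 tcp [ 0.5371 -0.1076  0.4883] grasp [ 0.5371 -0.1076  0.3213] x az 155.5 q6 -1.434 F [ 0.4 -0.5 -1. ] Tq [-0.02 -0.03  0.04] open 0.0426
tool delta mm [ -1.   -1.7 238.3] tilt [ 0. -0. -1.]
291 179
```

View pics/s1z.png

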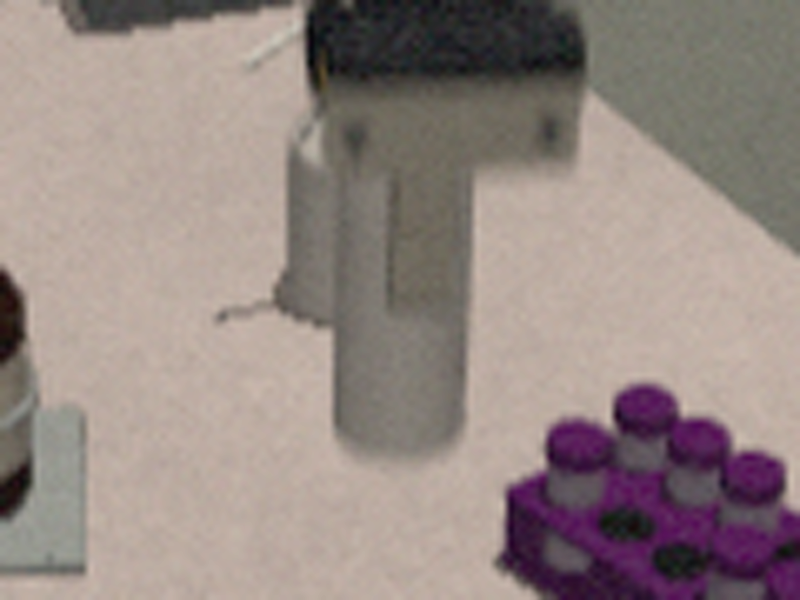

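>>> apply_moves(deltas=[[36,[0,0,0],0.18],[36,[0,0,0],0.18],[36,[0,0,0],0.18],[36,[0,0,0],0.18],[36,[0,0,0],0.18]])

```text
t: 4.9
tool_pos: [0.5374, -0.1077, 0.4859]
orientation: [-1.943, -2.468, 0.0]
force: [0.4, -0.2, -1.8]
opening: 0.0429
```

```bash
cat > snap.py <<'E'
from h import *
import sys
go(.5373,-.1096,.083)
S=viewer.read_camera('side'); cv2.imwrite(f'pics/{sys.argv[1]}.png',S)
E
python3 snap.py side2
```

```text
t 4.9 tcp [ 0.5374 -0.1077  0.4859] grasp [ 0.5374 -0.1077  0.3189] x az 103.6 q6 -0.528 F [ 0.4 -0.2 -1.8] Tq [-0.1   0.02 -0.03] open 0.0429
tool delta mm [ -1.8  -0.5 235.9] tilt [-0.  0. -1.]
```

>>> apply_moves(deltas=[[36,[0,0,0],0.18],[36,[0,0,0],0.18],[36,[0,0,0],0.18],[36,[0,0,0],0.18],[36,[0,0,0],0.18]])

```text
t: 5.58
tool_pos: [0.5375, -0.1077, 0.486]
orientation: [-2.821, -1.382, 0.0]
force: [0.2, -0.5, -0.9]
opening: 0.0426
```

```bash
python3 snap.py side3; python3 - <<'E'
from h import *
L=[cv2.imread(f'pics/side{i}.png')[145:210,251:331] for i in(2,3)]
m=np.hstack([cv2.resize(a,(400,325),interpolation=cv2.INTER_CUBIC) for a in L])
cv2.imwrite('pics/m1.png',np.clip(m*1.5,0,255).astype(np.uint8))
E
```

```text
t 5.58 tcp [ 0.5375 -0.1077  0.486 ] grasp [ 0.5375 -0.1077  0.319 ] x az 52.2 q6 0.368 F [ 0.2 -0.5 -0.9] Tq [-0.07  0.14  0.02] open 0.0426
tool delta mm [ -1.6   1.  236. ] tilt [-0.  0. -1.]
```

View pics/m1.png

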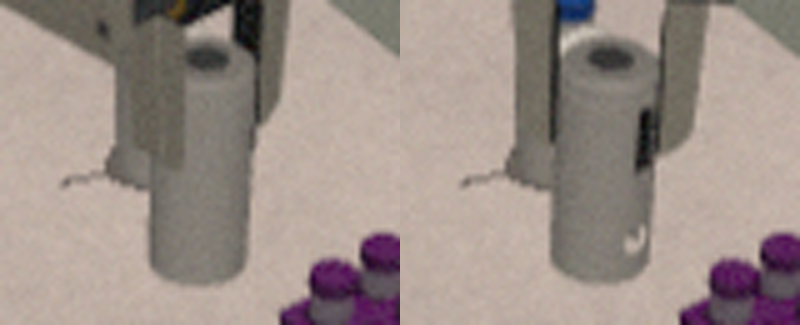

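Left picture (0.9 rad turned): no hole. Right picture (1.8 rad turned): hole at zoom (636,238) and slot at (646,140), on the right edge. I'll turn a bit more to measure it face on.

>>> apply_moves(deltas=[[36,[0,0,0],0.18],[36,[0,0,0],0.18],[36,[0,0,0],0.18],[36,[0,0,0],0.18],[36,[0,0,0],0.1]])

```text
t: 6.25
tool_pos: [0.5375, -0.1077, 0.4859]
orientation: [-3.138, -0.149, 0.0]
force: [-0.6, -0.1, -1.0]
opening: 0.043
```

```bash
python3 snap.py side4; python3 - <<'E'
from h import *
m=cv2.resize(cv2.imread('pics/side4.png')[145:210,251:331],(800,650),interpolation=cv2.INTER_CUBIC)[:600]
cv2.imwrite('pics/m2.png',np.clip(m*1.5,0,255).astype(np.uint8))
s=robot.read_state(); c=np.array(s['tool_pos']); c[2]=c[2]-.167-.0815
print('axis low/up',[(((proj('side',c+[0,0,z]))-[250.5,144.5])*10).round() for z in(0.0,.02,.07,.1)])
for az in range(-150,-30,10):
    e=[.0215*np.cos(np.radians(az)),.0215*np.sin(np.radians(az))]
    print(az,[((proj('side',c+[*e,z])-[250.5,144.5])*10).round() for z in(.02,.07)])
E
```

```text
t 6.25 tcp [ 0.5375 -0.1077  0.4859] grasp [ 0.5375 -0.1077  0.3189] x az 5.5 q6 1.184 F [-0.6 -0.1 -1. ] Tq [ 0.    0.14 -0.02] open 0.043
tool delta mm [ -0.4   1.8 235.9] tilt [-0.  0. -1.]
axis low/up [array([405., 518.]), array([408., 442.]), array([414., 246.]), array([418., 123.])]
-150 [array([359., 492.]), array([364., 294.])]
-140 [array([375., 496.]), array([380., 298.])]
-130 [array([392., 499.]), array([398., 301.])]
-120 [array([409., 500.]), array([416., 302.])]
-110 [array([427., 499.]), array([434., 302.])]
-100 [array([444., 497.]), array([451., 299.])]
-90 [array([460., 493.]), array([468., 295.])]
-80 [array([474., 487.]), array([482., 290.])]
-70 [array([486., 480.]), array([495., 283.])]
-60 [array([495., 472.]), array([505., 275.])]
-50 [array([502., 463.]), array([512., 266.])]
-40 [array([506., 453.]), array([516., 257.])]
```

View pics/m2.png

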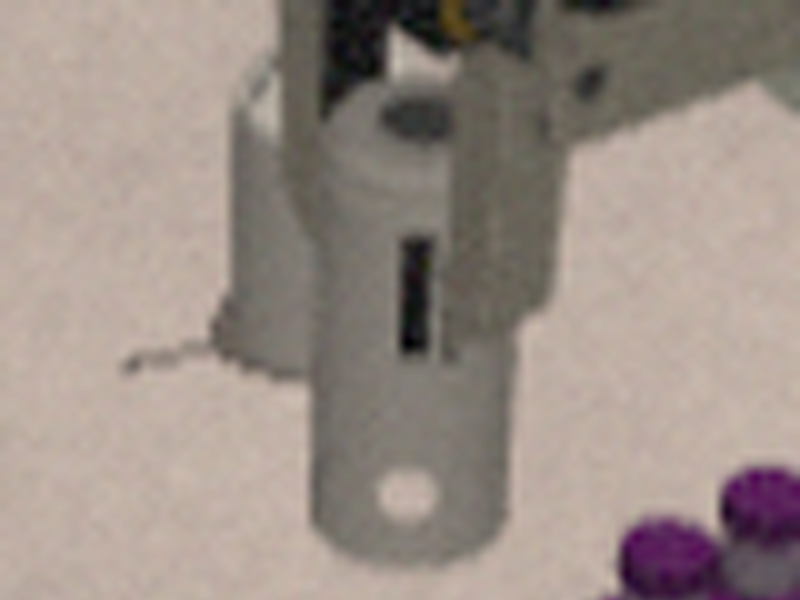

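Face on: the hole is at zoom (408,496) on the sleeve axis (edges 310 and 510), so hole azimuth ≈ −120.5° with tool x at 5.5°. The button is estimated at about 38°. I'll turn back so the hole sits at about 83°, then come in and later sweep clockwise.

>>> apply_moves(deltas=[[36,[0,0,0],-0.18],[36,[0,0,0],-0.18],[36,[0,0,0],-0.18],[36,[0,0,0],-0.18],[36,[0,0,0],-0.18]])

```text
t: 6.92
tool_pos: [0.5376, -0.1078, 0.4859]
orientation: [-2.752, -1.515, 0.0]
force: [-0.3, -0.4, -0.7]
opening: 0.0427
```

>>> apply_moves(deltas=[[36,[0,0,0],-0.18],[36,[0,0,0],-0.18],[36,[0,0,0],-0.18],[36,[0,0,0],-0.18],[36,[0,0,0],-0.18]])

```text
t: 7.55
tool_pos: [0.5376, -0.1077, 0.4858]
orientation: [-1.819, -2.561, 0.0]
force: [0.1, 0.0, -0.6]
opening: 0.0428
```

>>> apply_moves(deltas=[[36,[0,0,0],-0.18],[36,[0,0,0],-0.18],[36,[0,0,0],-0.18],[36,[0,0,0],-0.18],[36,[0,0,0],-0.18]])

```text
t: 8.18
tool_pos: [0.5376, -0.1078, 0.4859]
orientation: [-0.524, -3.097, 0.0]
force: [-0.6, -0.4, -1.2]
opening: 0.0428
```

>>> apply_moves(deltas=[[36,[0,0,0],-0.18],[36,[0,0,0],-0.18],[36,[0,0,0],-0.18],[36,[0,0,0],-0.18],[36,[0,0,0],-0.14]])

```text
t: 8.8
tool_pos: [0.5376, -0.1077, 0.4859]
orientation: [0.814, -3.034, -0.0]
force: [0.2, 1.2, -0.3]
opening: 0.0431
```

```bash
python3 -c "
from h import *
go(.5115,.2165,.34)"
```

```text
t 8.8 tcp [ 0.5376 -0.1077  0.4859] grasp [ 0.5376 -0.1077  0.3189] x az -150.0 q6 -2.386 F [ 0.2  1.2 -0.3] Tq [ 0.05 -0.02  0.06] open 0.0431
tool delta mm [-139.7  293.8  -21.1] tilt [-0.  0. -1.]
```

>>> apply_moves(deltas=[[36,[-8,17,-10],0],[36,[-17,36,-11],0],[36,[-17,36,0],0],[36,[-19,40,0],0],[36,[-19,40,0],0]])

```text
t: 9.43
tool_pos: [0.5239, 0.081, 0.5078]
orientation: [-0.796, 3.038, 0.0]
force: [0.7, -0.1, -1.0]
opening: 0.0429
```

>>> apply_moves(deltas=[[36,[-19,40,0],0],[36,[-19,40,0],0],[36,[-14,29,0],0],[36,[-8,16,0],0],[36,[0,0,0],0]])

```text
t: 10.05
tool_pos: [0.5153, 0.2181, 0.5071]
orientation: [-0.799, 3.038, -0.0]
force: [1.0, -0.3, -0.8]
opening: 0.0427
```

```bash
python3 - <<'E'
from h import *
go(.5115,.2165,.34)
T=viewer.read_camera('top');S=viewer.read_camera('side'); cv2.imwrite('pics/t5.png',T);cv2.imwrite('pics/s5.png',S)
m=np.hstack([cv2.resize(a,(400,400),interpolation=cv2.INTER_CUBIC) for a in (S[90:170,180:260],T[205:265,140:200])])
cv2.imwrite('pics/m3.png',np.clip(m*1.5,0,255).astype(np.uint8))
c=np.array(robot.read_state()['tool_pos']); c[2]-=.2485
print('sleeve rim/top side',[((proj('side',c+[0,0,z])-[179.5,89.5])*5).round(1) for z in(0,.1)],'barrel top',((proj('side',[.5115,.2165,.226])-[179.5,89.5])*5).round(1))
E
```

```text
t 10.05 tcp [0.5153 0.2181 0.5071] grasp [0.5153 0.2181 0.3401] x az -150.5 q6 -1.776 F [ 1.  -0.3 -0.8] Tq [ 0.    0.01 -0.01] open 0.0427
tool delta mm [4.1 0.4 0.1] tilt [ 0. -0. -1.]
sleeve rim/top side [array([203.1, 194.8]), array([191.3,  14.6])] barrel top [199.5 251.5]
```

View pics/m3.png

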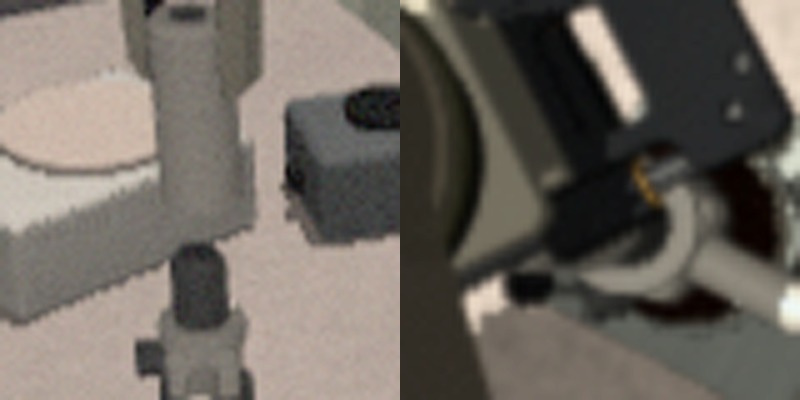

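Side view: sleeve centred at zoom x≈200 and barrel at ≈199, both consistent with the model. I'll apply the 4 mm correction, then descend slowly.

>>> apply_moves(deltas=[[36,[4.1,0.4,0],0],[36,[0,0,10],0],[36,[0,0,10],0],[36,[0,0,6],0],[36,[0,0,0],0]])

```text
t: 10.78
tool_pos: [0.5118, 0.2153, 0.4797]
orientation: [0.795, -3.038, 0.0]
force: [0.5, 0.0, -0.3]
opening: 0.0429
```

>>> apply_moves(deltas=[[36,[0,0,3],0],[36,[0,0,3],0],[36,[0,0,3],0],[36,[0,0,0],0]])

```text
t: 11.28
tool_pos: [0.5118, 0.2154, 0.4714]
orientation: [0.796, -3.039, 0.0]
force: [-0.7, -0.0, -0.8]
opening: 0.0426
```

```bash
python3 -c "
from h import *
go(.5115,.2165,.2675)"
```

```text
t 11.28 tcp [0.5118 0.2154 0.4714] grasp [0.5117 0.2154 0.3044] x az -150.7 q6 -1.777 F [-0.7 -0.  -0.8] Tq [ 0.06  0.   -0.03] open 0.0426
tool delta mm [-0.3  1.1 36.9] tilt [-0. -0. -1.]
```

>>> apply_moves(deltas=[[36,[0,0.8,2],0],[36,[0,0,2],0],[36,[0,0,2],0],[36,[0,0,0],0]])

```text
t: 11.78
tool_pos: [0.5115, 0.2161, 0.4654]
orientation: [0.796, -3.039, 0.0]
force: [0.3, 0.0, -0.9]
opening: 0.0428
```

>>> apply_moves(deltas=[[36,[0,0,1.5],0],[36,[0,0,1.5],0],[36,[0,0,0],0]])

```text
t: 12.15
tool_pos: [0.5115, 0.2161, 0.4626]
orientation: [0.796, -3.039, -0.0]
force: [-0.3, -0.8, -0.6]
opening: 0.0427
```

```bash
python3 -c "
from h import *
go(.5115,.2165,.2675)"
```

```text
t 12.15 tcp [0.5115 0.2161 0.4626] grasp [0.5114 0.2161 0.2956] x az -150.7 q6 -1.776 F [-0.3 -0.8 -0.6] Tq [ 0.12 -0.01 -0.01] open 0.0427
tool delta mm [-0.2  0.3 28.1] tilt [-0. -0. -1.]
```

>>> apply_moves(deltas=[[36,[0,0,1.5],0],[36,[0,0,1.5],0],[36,[0,0,1.5],0]])

```text
t: 12.52
tool_pos: [0.5115, 0.2164, 0.4584]
orientation: [-0.796, 3.038, 0.001]
force: [-0.7, 0.8, 2.6]
opening: 0.0428
```

>>> apply_moves(deltas=[[36,[0,0,1.5],0],[36,[0,0,1.5],0],[36,[0,0,0],0]])

```text
t: 12.9
tool_pos: [0.5116, 0.2162, 0.4554]
orientation: [-0.796, 3.038, 0.0]
force: [1.2, 3.4, 2.1]
opening: 0.0428
```

>>> apply_moves(deltas=[[36,[0,0,1.5],0],[36,[0,0,1.5],0],[36,[0,0,0],0]])

```text
t: 13.28
tool_pos: [0.5116, 0.2161, 0.4522]
orientation: [-0.796, 3.039, -0.0]
force: [1.1, 3.4, 2.3]
opening: 0.0426
```

>>> apply_moves(deltas=[[36,[0,0,2],0],[36,[0,0,2],0],[36,[0,0,2],0]])

```text
t: 13.65
tool_pos: [0.5115, 0.2161, 0.4459]
orientation: [0.796, -3.039, -0.0]
force: [2.5, 3.7, 1.6]
opening: 0.0427
```

>>> apply_moves(deltas=[[36,[0,0,2],0],[36,[0,0,2],0],[36,[0,0,2],0]])

```text
t: 14.02
tool_pos: [0.5115, 0.2162, 0.4399]
orientation: [0.796, -3.039, 0.0]
force: [3.4, 2.6, 2.5]
opening: 0.0424
```

>>> apply_moves(deltas=[[36,[0,0,1.5],0],[36,[0,0,1],0],[36,[0,0,0],0]])

```text
t: 14.4
tool_pos: [0.5115, 0.2161, 0.4375]
orientation: [0.796, -3.039, 0.0]
force: [3.6, 3.1, 0.2]
opening: 0.0427
```

>>> apply_moves(deltas=[[36,[0,0,1],0],[36,[0,0,0],0]])

```text
t: 14.65
tool_pos: [0.5115, 0.2161, 0.4367]
orientation: [0.796, -3.039, 0.0]
force: [3.9, 3.8, 0.9]
opening: 0.0428
```

>>> apply_moves(deltas=[[36,[0,0,1],0],[36,[0,0,0],0]])

```text
t: 14.9
tool_pos: [0.5115, 0.2161, 0.4356]
orientation: [0.796, -3.039, 0.0]
force: [2.7, 3.3, 2.1]
opening: 0.0427
```

>>> apply_moves(deltas=[[36,[0,0,0.7],0],[36,[0,0,0],0]])

```text
t: 15.15
tool_pos: [0.5115, 0.2161, 0.4349]
orientation: [0.796, -3.039, 0.0]
force: [2.5, 3.1, 0.6]
opening: 0.0425
```

>>> apply_moves(deltas=[[36,[0,0,0.7],0],[36,[0,0,0],0]])

```text
t: 15.4
tool_pos: [0.5115, 0.2162, 0.4345]
orientation: [-0.796, 3.039, 0.0]
force: [4.3, 4.3, 2.1]
opening: 0.0424
```

>>> apply_moves(deltas=[[36,[0,0,0.7],0],[36,[0,0,0],0]])

```text
t: 15.65
tool_pos: [0.5115, 0.2162, 0.4343]
orientation: [-0.796, 3.038, 0.0]
force: [2.8, 4.0, 5.6]
opening: 0.0425
```

>>> apply_moves(deltas=[[36,[0,0,0],0.1],[36,[0,0,0],0.1],[36,[0,0,0],0.1],[36,[0,0,0],0.1],[36,[0,0,0],0]])

```text
t: 16.27
tool_pos: [0.5116, 0.2161, 0.4343]
orientation: [-0.174, 3.136, 0.0]
force: [3.5, 3.2, 4.7]
opening: 0.0428
```

```bash
python3 -c "
from h import *
go(.5115,.2161,.2675)"
```

```text
t 16.27 tcp [0.5116 0.2161 0.4343] grasp [0.5117 0.2162 0.2673] x az -173.7 q6 -1.374 F [3.5 3.2 4.7] Tq [ 0.74 -0.45 -0.07] open 0.0428
tool delta mm [ 0.1 -0.  -0.2] tilt [ 0.001  0.    -1.   ]
```

>>> apply_moves(deltas=[[36,[0,0,0],0.05],[36,[0,0,0],0.05],[36,[0,0,0],0.05],[36,[0,0,0],0]])

```text
t: 16.77
tool_pos: [0.5115, 0.2157, 0.4342]
orientation: [0.061, 3.141, -0.001]
force: [3.1, 0.8, 5.2]
opening: 0.0426
```

```bash
python3 -c "
from h import *
go(.5115,.2161,.2675)"
```

```text
t 16.77 tcp [0.5115 0.2157 0.4342] grasp [0.5116 0.2156 0.2672] x az 177.8 q6 -1.225 F [3.1 0.8 5.2] Tq [ 0.26 -0.41 -0.14] open 0.0426
tool delta mm [ 0.1  0.4 -0.3] tilt [ 0.    -0.001 -1.   ]
```

>>> apply_moves(deltas=[[36,[0,0,0],0.04],[36,[0,0,0],0.04],[36,[0,0,0],0]])

```text
t: 17.15
tool_pos: [0.5113, 0.2156, 0.4342]
orientation: [-0.186, -3.136, 0.002]
force: [-0.3, -0.2, 7.0]
opening: 0.0425
```

```bash
python3 -c "
from h import *
go(.5115,.2161,.2675)"
```

```text
t 17.15 tcp [0.5113 0.2156 0.4342] grasp [0.5112 0.2154 0.2672] x az 173.2 q6 -1.145 F [-0.3 -0.2  7. ] Tq [0.01 0.07 0.01] open 0.0425
tool delta mm [-0.1  0.5 -0.3] tilt [-0.    -0.001 -1.   ]
```

>>> apply_moves(deltas=[[36,[0,0,0],0.04],[36,[0,0,0],0.04],[36,[0,0,0],0]])

```text
t: 17.52
tool_pos: [0.5113, 0.2156, 0.4342]
orientation: [-0.312, -3.126, 0.002]
force: [-1.2, -0.2, 6.9]
opening: 0.0427
```

```bash
python3 -c "
from h import *
go(.5115,.2161,.2675)"
```

```text
t 17.52 tcp [0.5113 0.2156 0.4342] grasp [0.5112 0.2154 0.2672] x az 168.6 q6 -1.065 F [-1.2 -0.2  6.9] Tq [-0.07  0.15 -0.04] open 0.0427
tool delta mm [-0.1  0.5 -0.3] tilt [-0.001 -0.001 -1.   ]
```

>>> apply_moves(deltas=[[36,[0,0,0],0.03],[36,[0,0,0],0]])

```text
t: 17.77
tool_pos: [0.5112, 0.2156, 0.4342]
orientation: [-0.358, -3.12, 0.002]
force: [-0.3, -0.2, 7.0]
opening: 0.0427
```

```bash
python3 -c "
from h import *
go(.5115,.2161,.2675)"
```

```text
t 17.77 tcp [0.5112 0.2156 0.4342] grasp [0.5111 0.2154 0.2672] x az 166.9 q6 -1.035 F [-0.3 -0.2  7. ] Tq [-0.04  0.23  0.02] open 0.0427
tool delta mm [-0.2  0.5 -0.3] tilt [-0.001 -0.001 -1.   ]
```

>>> apply_moves(deltas=[[36,[0,0,0],0.03],[36,[0,0,0],0]])

```text
t: 18.02
tool_pos: [0.5111, 0.2157, 0.4341]
orientation: [-0.405, -3.114, 0.002]
force: [-2.4, -0.4, 8.0]
opening: 0.0431
```

```bash
python3 -c "
from h import *
go(.5115,.2161,.2675)"
```

```text
t 18.02 tcp [0.5111 0.2157 0.4341] grasp [0.5109 0.2155 0.2671] x az 165.2 q6 -1.005 F [-2.4 -0.4  8. ] Tq [0.07 0.43 0.1 ] open 0.0431
tool delta mm [-0.3  0.5 -0.4] tilt [-0.001 -0.001 -1.   ]
```

>>> apply_moves(deltas=[[36,[0,0,-1],-0.04],[36,[0,0,-1],0],[36,[0,0,-1],0],[36,[0,0,0],0]])

```text
t: 18.52
tool_pos: [0.5112, 0.2158, 0.4355]
orientation: [-0.342, -3.121, 0.002]
force: [-0.1, -1.2, -2.8]
opening: 0.0423
```

>>> apply_moves(deltas=[[36,[0,0,-0.8],0],[36,[0,0,0],0]])

```text
t: 18.77
tool_pos: [0.5113, 0.2159, 0.4359]
orientation: [-0.342, -3.121, 0.002]
force: [0.1, -1.9, -11.2]
opening: 0.0423
```

```bash
python3 -c "
from h import *
go(.5115,.2161,.2675)"
```

```text
t 18.77 tcp [0.5113 0.2159 0.4359] grasp [0.5108 0.2157 0.2689] x az 167.5 q6 -1.045 F [  0.1  -1.9 -11.2] Tq [-0.48  0.16 -0.03] open 0.0423
tool delta mm [-0.2  0.3  1.4] tilt [-0.003 -0.001 -1.   ]
```

Lifting is blocked at +1.5 mm with Fz at −11 N, so the button is through the hole. I'll lower again and release.

>>> apply_moves(deltas=[[36,[0,0,1.5],0],[36,[0,0,1.2],0],[36,[0,0,0.7],0],[36,[0,0,0],0]])

```text
t: 19.27
tool_pos: [0.5117, 0.2163, 0.4351]
orientation: [0.341, 3.121, 0.002]
force: [0.3, 0.3, -0.6]
opening: 0.043
```

>>> apply_moves(deltas=[[48,[0,0,0],0],[60,[0,0,0],0],[65,[0,0,0],0],[65,[0,0,0],0]])

```text
t: 19.77
tool_pos: [0.5115, 0.2161, 0.4341]
orientation: [0.341, 3.123, 0.0]
force: [-0.3, -0.2, 0.6]
opening: 0.0644
```

>>> apply_moves(deltas=[[65,[0,0,-15],0],[65,[0,0,-30],0],[65,[0,0,-40],0],[65,[0,0,-50],0],[65,[0,0,0],0]])

```text
t: 20.4
tool_pos: [0.5113, 0.2161, 0.5758]
orientation: [0.34, 3.114, 0.006]
force: [0.1, 0.2, 1.0]
opening: 0.0649
```

```bash
python3 - <<'E'
from h import *
go(.5115,.2165,.34)
T=viewer.read_camera('top');S=viewer.read_camera('side')
m=np.hstack([cv2.resize(S[100:180,180:260],(400,400),interpolation=cv2.INTER_CUBIC),cv2.resize(T[205:265,140:200],(400,400),interpolation=cv2.INTER_CUBIC)])
cv2.imwrite('pics/m4.png',np.clip(m*1.5,0,255).astype(np.uint8))
print('expected side rim, top',[((proj('side',[.5115,.2162,z])-[179.5,99.5])*5).round(1) for z in(.186,.286)])
E
```

```text
t 20.4 tcp [0.5113 0.2161 0.5758] grasp [0.5129 0.2166 0.4088] x az 167.5 q6 -1.046 F [0.1 0.2 1. ] Tq [ 0.03  0.   -0.04] open 0.0649
tool delta mm [ 0.5  0.1 68.8] tilt [ 0.009  0.003 -1.   ]
expected side rim, top [array([204.2, 267.3]), array([192.8,  98.8])]
```

View pics/m4.png

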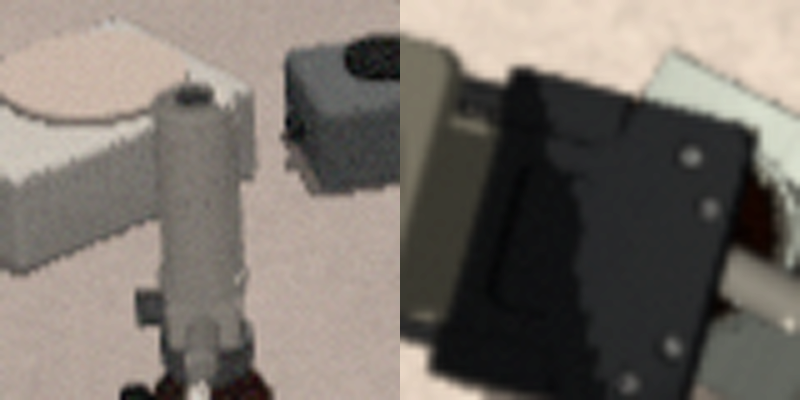

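The sleeve stands upright on the collar, its top at zoom (195,96) against an expected (193,99). To make sure it is fully home, I'll tap its top gently with the nearly closed fingertips; contact should come at TCP z≈0.472.

>>> apply_moves(deltas=[[20,[0,0,0],0],[20,[0,0,20],0],[20,[0,0,30],0],[20,[0,0,25],0],[20,[0,0,15],0]])

```text
t: 21.12
tool_pos: [0.5111, 0.216, 0.4761]
orientation: [-0.341, -3.119, 0.003]
force: [-0.8, -0.4, 0.3]
opening: 0.0219
```

>>> apply_moves(deltas=[[20,[0,0,6],0],[20,[0,0,2],0],[20,[0,0,0],0]])

```text
t: 21.5
tool_pos: [0.5114, 0.2161, 0.4726]
orientation: [0.341, 3.122, 0.001]
force: [-2.1, -1.4, 4.6]
opening: 0.0203
```

>>> apply_moves(deltas=[[20,[0,0,1],0],[20,[0,0,1],0],[20,[0,0,0],0]])

```text
t: 21.88
tool_pos: [0.5114, 0.216, 0.4725]
orientation: [0.341, 3.12, 0.002]
force: [-5.4, -2.3, 14.2]
opening: 0.0198
```

>>> apply_moves(deltas=[[20,[0,0,-10],0],[20,[0,0,-30],0],[20,[0,0,-50],0],[20,[0,0,0],0],[20,[0,0,0],0]])

```text
t: 22.5
tool_pos: [0.5116, 0.2162, 0.5589]
orientation: [0.341, 3.123, 0.0]
force: [0.1, -0.5, -1.7]
opening: 0.0204
```

```bash
python3 - <<'E'
from h import *
go(.5115,.2165,.34)
S=viewer.read_camera('side')
cv2.imwrite('pics/m5.png',np.clip(cv2.resize(S[90:190,170:270],(600,600),interpolation=cv2.INTER_CUBIC)*1.5,0,255).astype(np.uint8))
E
```

```text
t 22.5 tcp [0.5116 0.2162 0.5589] grasp [0.5117 0.2162 0.3919] x az 167.5 q6 -1.046 F [ 0.1 -0.5 -1.7] Tq [ 0.03 -0.03 -0.02] open 0.0204
tool delta mm [ 0.2  0.3 51.9] tilt [ 0.  0. -1.]
```

View pics/m5.png

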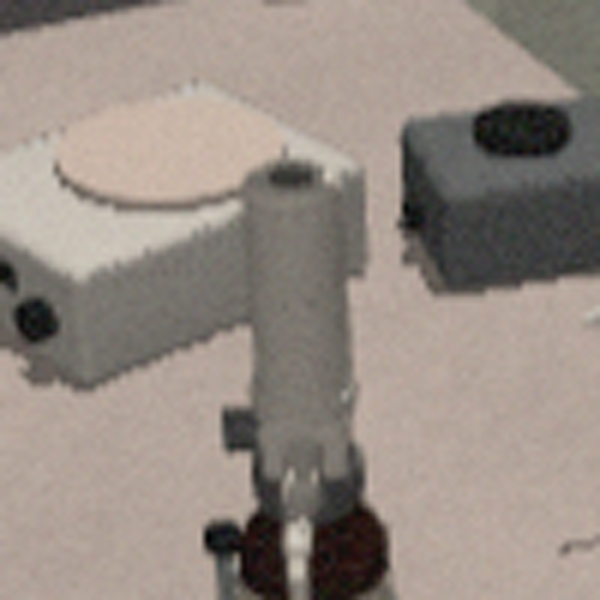

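The sleeve is upright on the collar, top at zoom (296,175), rim at about y 430. The gripper is clear, so I'm handing in.

```bash
python3 -c "
from h import *
print(order.close_job())"
```

```text
the job is handed in; nothing more can be done
None
```

The sleeve is back on the dispenser and the job is handed in at about 22.5 s of the 72 s. No verdict is reported, so this rests on my own checks.

I took the white sleeve from the tray and found its side hole by turning it in front of the side camera. I slid it over the barrel with the hole about 40° off the button, then turned it clockwise until the button's sideways push of about 5 N vanished.

- **Button through the hole:** a gentle lift was blocked after about 1.5 mm, with the wrist reading −11 N. Turning on also met a slight resistance of 0.1 N m. Neither camera could see the button directly.
- **Sleeve home on the collar:** it came down on the collar at the expected height. After release, a tap on top (up to 14 N at the wrist) met firm contact within about 0.6 mm of fully home.
- **Release:** the last picture shows the sleeve standing upright with the gripper clear above it.
- **Force:** the highest wrist reading was about 14 N, well below the 60 N limit; readings were only taken at the end of each move.
- **Disagreement:** in the picture before the tap, the sleeve's top looked about 1.7 mm higher than expected. That is within my reading error, and the tap did not bear it out.
- **Not checked:** I did not measure the bystanders again at the end; no contact with them was noticed.

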